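# Pack the courtyard kit rack and snap its keeper bar across

## Robot

A 6-joint arm with a two-finger parallel gripper is mounted at the origin on the work surface. World frame = base frame: x ahead of the robot, y to its left, z up, the work surface at z = 0. Lengths are in mm, angles in degrees, forces in N, time in s.
With the tool pointing down it reaches from about 350 to 850 mm from the base axis. Payload 8.1 kg.
Tool frame: the origin (TCP) lies midway between the tips of the shut fingers; the grasp point (between the pads) lies 19 mm behind it (r.grasp_offset is the distance from the TCP to the grasp point, in mm); z points along the fingers, x is the direction in which the jaws open and shut, and the axes are right-handed (so a half turn about z gives the same grasp; the last joint's range is limited). The gripper opens to 85 mm and grips with 20 to 120 N. Pads are 22 mm wide; open, the fingers measure 114 mm over their backs; the gripper's body (76 mm by 85 mm) begins 54 mm behind the grasp point. The pads swing forward as they close: fully open they stand 13 mm farther back than shut.
Start: joints at [-74.278, 7.471, 85.268, -0, 87.261, -4.893], TCP at [211.272, -561.578, 231.292] pointing down, gripper open.
Joint ranges: [-169.43, 169.43], [-51.17, 129.36], [1.28, 143.12], [-76.62, 256.62], [0, 156.53], [-152.29, 152.29]. Speed limits (degrees/s): [136.94, 136.94, 159.86, 180, 180, 180].

## Interface

Orientations are given as [roll, pitch, yaw] about the fixed x, y, z axes, in that order (R = Rz(yaw) Ry(pitch) Rx(roll)).
In Python, from bench import r, optics, hand_in gives the robot as it stands.
- The arm moves only by the shell command python3 -m pendant 'ROWS' [FORCE]. ROWS is JSON, a list of rows, each a list of 5 numbers: the opening, from 0 (shut) to 1 (fully open), then the shift along the tool's x, y, z in mm, then the turn about the tool's z in degrees. A call has 1 to 10 rows; each row shifts and turns the commanded pose from where the row before left it, along the tool's axes as they then stand; what a row does not reach is not made up. A row lasts 1/10 s, in which the tool goes at most 50 mm and 8.59 degrees, less where a joint would pass 70% of its speed; a pose out of reach is approached as far as the arm can. A call with a gripper value outside its range is refused whole. The fingers move at their own pace and stop on an object; FORCE is the grip in N (left out, the last holds). Time passes only in rows, so rows that do not move let the fingers close. It gives the time, the measured TCP pose, the force and the opening at its end, in the units of the state.
- r.sense(): the state, without advancing time (a new reading comes with each control period).
- optics.snapshot(name): name is "scene" or "top"; returns (picture, depth): 400x640x3 uint8, blue, green, red; 400x640 float32, mm along the optical axis (not along the pixel's ray), 0 where there is no reading.
- optics.camera_params(name): a dict with "camera_matrix" (3x3 intrinsics, pixels), "eye" and "orientation" of the camera in the world. Camera axes: x right, y down, z forward; pixel columns grow to the right and rows downward; lengths in mm; the calibration is good to about 2 mm. A picture is of the moment at which its call begins. camera_params takes no time and is no camera call.
- hand_in(): hands the job in, once; it reports no verdict.
Trained networks look in the newest picture that a camera, given by its name, has taken for a name from the list of things; names that differ only in an ending like _2 or _b are one class to them, and where a whole thing is asked for, a point or a joint stands for the part that bears it (a point fixed in the world has none). Each returns a list of dicts, best first, with "score" (0 to 1); they miss things now and then, are a little off and sometimes report something else, mostly with a low value. They report only what shows in the picture. A call takes as long as a camera call. They do not tell look-alikes from the thing itself.
- optics.search_frame(camera, query): "at" ([x, y, z] in mm, in world coordinates, good to about 4 mm: the middle of the surface that is visible of it).
The state is a dict: "time": time; "joint_pos": joint angles; "qd": joint speeds; "joint_efforts": joint torques, N m; "tool_pos": TCP position; "tcp_rot": TCP orientation; "ft_force": force on the tool from outside, world axes, zero at the start; "wrist_torque": the same for the moment, N m; "finger_gap": finger opening in mm.
Only numpy, scipy, OpenCV 4.12 (cv2) and the standard library are available. Lean on these libraries where they do the work, as an engineer would, in place of code of your own. Each camera call takes 0.05 s, during which the arm holds its last target. There are 200 camera calls.

## Task

Pack the wooden kit rack on the carrom board so that nothing falls out when the board is carried: stand the steel glass upright, mouth up, in the deep bay and the round powder tin upright on the raised floor of the shallow bay. Then lay the loose wooden keeper bar across over both and press it straight down between the two steel spring clips until both clips snap over its wedge-shaped ends and the bar rests on both end posts. Leave the bottle, the coaster and the striker where they are.

Things in the scene. Friction and masses are not known exactly. Their poses are not given: they have to be found in the camera images.
- rack: Fixed kit rack of light wood, 92 mm (its x) by 240 mm (its y, long side); origin at the centre of its underside, z up. Two square bays 72 mm wide inside, at y = +48 and -48 mm; one is deep, one shallow, which is which varies. Walls between the bays 56 mm high. Fingers have room in front of and behind a thing in its bay (along x), none beside it (along y).
- bar_home (a point): Where the centre of the keeper bar lies when seated: in the rack's middle, 117 mm above the board (8 mm above the tops of packed glass and tin), axes parallel to the rack's; the bar lies along y.
- seat_a (a point): Top of the end post at the rack's +y end, 104 mm above the board, the flat seat of the bar's end: 44 mm in x by 9 mm in y (84 to 93 mm from the rack's middle). Two cheeks beside it, 22 mm tall, flare from a gap of 26 mm at the seat to 42 mm at the top (bar 22 mm wide).
- seat_b (a point): The same seat on the end post at the rack's -y end.
- deep_floor (a point): Centre of the floor of the deep bay, 8 mm above the board; axes parallel to the rack's. Rails in front and behind (36 to 42 mm from the centre, along x) stand 40 mm above the board.
- shallow_floor (a point): Centre of the raised floor of the shallow bay (a solid wooden step), 51 mm above the board; lips in front and behind stand 5 mm above this floor. Axes parallel to the rack's.
- clip_a (a joint): Steel spring clip beyond the rack's +y post, 103 mm from the middle, top 135 mm up: a leaf hinged 72 mm up, with a polished 8 mm round ridge inside, 122.5 mm up, 190 mm from the other clip's. 0 = at rest, grows outward (rad): about 0.1 as the bar's tip passes, 0.02 with the bar snapped in. At the ridge 2 N at rest, 5 N spread; the bar goes home with 10 to 18 N.
- clip_b (a joint): The same spring clip at the rack's -y end, same values.
- bar_mid (a point): Centre of the loose keeper bar, a plain wooden batten 22 mm wide (x), 200 mm long (y) over its tips, 26 mm high (z), 75 g, lying on the board. Both ends are chamfered above and below at 45 degrees over the last 10 mm to a blunt horizontal edge at mid height. It is the same either way round.
- glass_mid (a point): Centre (44 mm up) of the empty open steel drinking glass, 88 mm tall, 62 mm across the mouth, 56 mm across the foot, 110 g, mouth up, z up.
- tin_mid (a point): Centre (22.5 mm up) of the closed round powder tin with a flat lid, 62 mm across, 45 mm high, 120 g, z up.
- bottle: Bystander: empty clear pump bottle, 62 mm across, 174 mm high, origin under its centre.
- coaster: Bystander: round bamboo coaster, 94 mm across, 8 mm thick, origin under its centre.
- striker: Bystander: black acrylic striker disc, 41 mm across, 9 mm thick, origin under its centre.
Not all that is in view belongs to the job. There is more than one size of the part that bears bar_mid; the job needs the larger.

How it is judged:
By the outcome, as a careful person would: the job done as asked, in the order asked, and still so for the second after the job is handed in, with the robot touching nothing.
It also fails if it takes over 61 s, if anything falls off the work surface, if the arm or the gripper's body presses on something with over 40 N, if the wrist force passes 120 N, or if a joint passes its speed limit or range.

## Working session

There is one attempt and no reset: what is moved stays moved. The work goes in short steps, Python scripts to look and compute and a shell command to move; the robot and the scene stay as the last step left them, time stands still between calls to the robot, and variables do not carry over. Pictures are saved under pics/ and viewed, about 8 in all and at most 12, crops included, and the job is handed in when it is done.

```bash
ls; mkdir -p pics; python3 - <<'E'
from bench import r,optics
import cv2
for n in("scene","top"):
    p,d=optics.snapshot(n); cv2.imwrite(f"pics/{n}0.png",p)
    c=optics.camera_params(n); print(n,c)
    for q in["rack","bar_mid","glass_mid","tin_mid","bottle","coaster","striker","clip_a"]:
        print(q,[(round(o["score"],2),[round(v) for v in o["at"]]) for o in optics.search_frame(n,q)][:4])
print(r.sense())
E
```

```text
pics
scene {'camera_matrix': array([[475.80149893,   0.        , 319.38418479],
       [  0.        , 475.80149893, 201.00662769],
       [  0.        ,   0.        ,   1.        ]]), 'eye': array([1078.77356787,  284.16142328,  909.79981812]), 'orientation': array([-1.45218081e+02,  7.11325634e-02,  1.19247386e+02])}
rack [(0.64, [633, 4, 37])]
bar_mid [(0.68, [341, 137, 19]), (0.67, [479, 76, 22])]
glass_mid [(0.92, [507, -252, 58])]
tin_mid [(0.98, [561, 250, 48])]
bottle [(0.63, [729, -206, 100]), (0.54, [782, 15, 7])]
coaster [(0.88, [694, 284, 1]), (0.22, [481, 72, 26])]
striker [(0.53, [782, 20, 6])]
clip_a [(0.69, [631, -115, 124])]
top {'camera_matrix': array([[457.01298755,   0.        , 314.89809893],
       [  0.        , 457.01298755, 203.76488998],
       [  0.        ,   0.        ,   1.        ]]), 'eye': array([4.09653916e+02, 5.02272982e-01, 9.81554011e+02]), 'orientation': array([-170.52046751,    0.29306555,  -90.41535906])}
rack [(0.59, [603, -3, 39])]
bar_mid [(0.88, [332, 132, 23]), (0.74, [468, 59, 30])]
glass_mid [(0.84, [512, -270, 43])]
tin_mid [(0.89, [550, 250, 41])]
bottle [(0.66, [699, -210, 109])]
coaster [(0.82, [688, 284, 6])]
striker [(0.54, [776, 18, 12])]
clip_a []
{'time': 0.9, 'joint_pos': array([-7.42781009e+01,  7.46920151e+00,  8.52673773e+01, -1.12338236e-03,
        8.72601873e+01, -4.89497351e+00]), 'qd': array([-0.01308523,  0.06174262, -0.03685312, -0.03132902, -0.0290902 ,
       -0.02217332]), 'joint_efforts': array([ 1.87406245e-04, -5.69321465e+01, -5.00865805e+01,  2.32282455e-04,
        1.29921038e-03, -4.06910431e-06]), 'tool_pos': array([ 211.27038407, -561.59148259,  231.31677802]), 'tcp_rot': array([ 1.79998606e+02, -3.12635595e-03, -6.93830736e+01]), 'ft_force': array([-0.37862045, -0.6982424 , -0.81397965]), 'wrist_torque': array([ 0.00969854, -0.0427557 , -0.01669253]), 'finger_gap': 85.26082681425176}
```

View pics/top0.png

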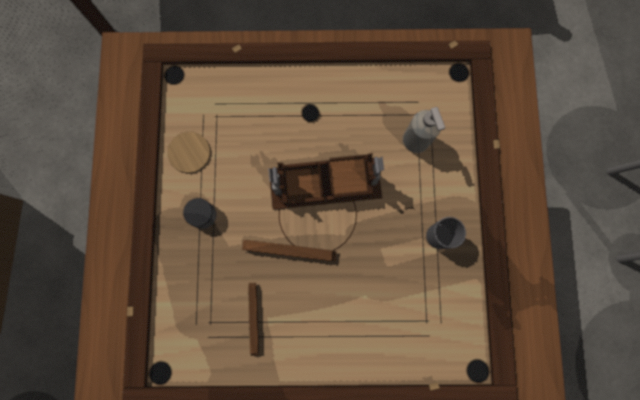

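View pics/scene0.png

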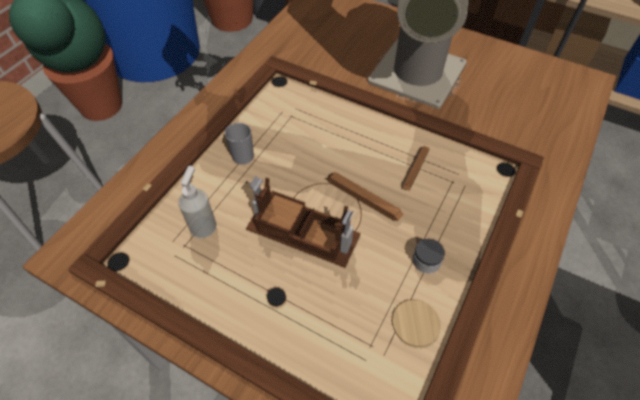

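The larger bar is at top pixel (290,251), about 90 px long. The other one, at (254,319), is about 72 px and so is the decoy. Next I'll measure with depth.

```bash
cat > h.py <<'E'
from bench import r,optics
import numpy as np,cv2
from scipy.spatial.transform import Rotation as R
def cloud(n):
    p,d=optics.snapshot(n); c=optics.camera_params(n); K=c["camera_matrix"]
    v,u=np.mgrid[:400,:640]; x=np.stack([(u-K[0,2])/K[0,0]*d,(v-K[1,2])/K[1,1]*d,d],-1)
    w=x@R.from_euler("xyz",c["orientation"],degrees=True).as_matrix().T+c["eye"]
    w[d<=0]=np.nan
    return p,w
def rect(P): # xy points (N,2)
    (cx,cy),(a,b),t=cv2.minAreaRect(P.astype(np.float32))
    if a<b: a,b,t=b,a,t+90
    return np.round([cx,cy,a,b,(t+90)%180-90],1)   # angle of long axis from x
def near(w,c,rad,z0,z1):
    q=w.reshape(-1,3); q=q[~np.isnan(q[:,0])]
    return q[(np.hypot(q[:,0]-c[0],q[:,1]-c[1])<rad)&(q[:,2]>z0)&(q[:,2]<z1)]
E
python3 - <<'E'
from h import *
for n in("top","scene"):
    p,w=cloud(n)
    b=near(w,(560,0),400,-12,12); print(n,"board z",np.median(b[:,2]))
    for nm,c,rad,z0,z1 in[("bar",(472,65),115,18,40),("decoy",(337,133),95,18,40),("tin",(555,250),50,36,60),("glasstop",(510,-262),50,76,100),("rack>15",(615,0),150,15,150),("wall50-60",(615,0),140,47,66),("post100",(615,0),140,95,150)]:
        q=near(w,c,rad,z0,z1)
        if len(q)>5: print(nm,len(q),rect(q[:,:2]),"zmed",np.round(np.percentile(q[:,2],[10,50,90]),1),"cen",q.mean(0).round(1), "circ",np.round(cv2.minEnclosingCircle(q[:,:2].astype(np.float32)),1) if 0 else "")
    # height map of rack
    g=[]
    for x in range(560,680,10):
        row=[]
        for y in range(130,-140,-10):
            q=near(w,(x,y),6,-20,200); row.append("%4d"%np.median(q[:,2]) if len(q) else "   .")
        print(x,"".join(row))
E
python3 - <<'E'
import cv2
p=cv2.imread("pics/top0.png")[140:270,230:400]; cv2.imwrite("pics/c1.png",cv2.resize(p,None,fx=4.5,fy=4.5,interpolation=2))
E
```

```text
top board z 1.6458832466606736
bar 1110 [487.6  80.7 195.2 157.3 -66.2] zmed [22.5 26.8 29.6] cen [474.   63.3  26.6] circ 
decoy 500 [333.4 134.4 138.2  16.9   2.5] zmed [18.8 20.5 22.6] cen [331.6 134.5  20.7] circ 
tin 683 [551.7 249.7  59.8  59.2 -72.4] zmed [43.1 45.7 48. ] cen [551.2 248.5  45.5] circ 
glasstop 220 [ 501.6 -258.7   60.8   60.5   41. ] zmed [78.5 86.5 90.3] cen [ 502.4 -262.1   85.3] circ 
rack>15 3291 [564.4 -22.  219.9 194.7 -84.7] zmed [ 27.8  52.5 115.9] cen [608.4 -31.8  59.6] circ 
wall50-60 1662 [619.1 -17.2 219.4  84.9 -84.7] zmed [50.2 52.8 57.7] cen [621.5 -57.8  53.5] circ 
post100 539 [618.9 -16.8 219.6  50.5 -84.4] zmed [103.6 123.8 132.5] cen [620.2 -21.  118.8] circ 
560    1   1   2   1   2   2   1   2   1   1   0   2   1   2   1   1   1   1   0   1   1   1   2   1   2   1   1
570    2   2   1   3   7   7  28  33  18  11   9   8   7   4   2   2   2   0   1   1   1   1   1   1   2   2   1
580    1   1   1   5   7   7  57  30   9  39  41  40  39  40  37  36  37  33  30  22  17  13   8   5   2   2   2
590    2   1   0   5   9  30  87  10   8   9   8
[... 2340 characters left out ...]
50  50  81 113 102   .
620    0   0   0   4  63  65 104   8   7   8   7   7   7   8  37   5  39  50  49  50  50  50  50  73 104 124 132
630    0   0   0   5   7  55  88   6   8   7   7   6   8  15  54   6  38  50  50  50  49  50  50  73 122 125 133
640    0   0   0   5   5  25  56   .   .   .   9   9   8  34   .  27  48  49  49  50  50  49  50  79 123  83   6
650    0   0   0   4   5  25  31  27  35  38  38  37  39  46  37  45  51  50  50  50  50  50  50  80  85  40   5
660    0   0   0   0   0   0   0   4   9   9  15  17  18  21  25  28  36  36  45  49  53  51  51  55  53   5   5
670    0   0   0   0   0   0   0   0   0   0   0   0   0  -1   0   0   0   2  14  22  22  24  28  29   6   5   5
```

View pics/c1.png

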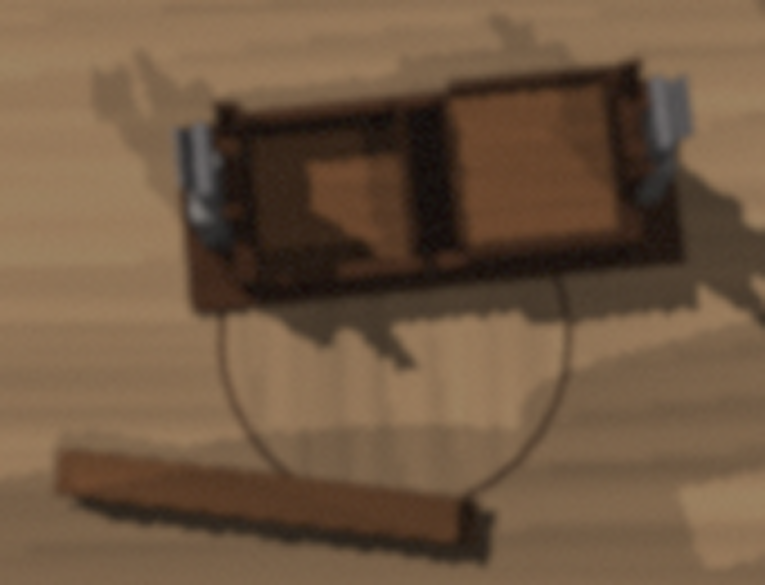

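Confirmed: the bar nearest the rack, top pixel (290,251), is the larger one at about 200 mm, against about 140 mm for the decoy. The deep bay is at world +y. Next I'll refine the bar and rack measurements and get the first move.

```bash
cat >> h.py <<'E'
def go(x,y,z,yaw,w=None):
    s=r.sense(); t=np.array(s["tool_pos"]); M=R.from_euler("xyz",s["tcp_rot"],degrees=True).as_matrix()
    yw=s["tcp_rot"][2]; d=(yw-yaw+180)%360-180
    print("t",round(s["time"],2),"tcp",t.round(1),"rot",np.round(s["tcp_rot"],1),"gap",round(s["finger_gap"],1),"F",np.round(s["ft_force"],1))
    D=np.array([x,y,z])-t
    print("shift now-axes",(M.T@D).round(1),"turn",round(d,1),"after-turn axes",(R.from_euler("xyz",[180,0,yaw],degrees=True).as_matrix().T@D).round(1))
E
python3 - <<'E'
from h import *
for n in("top","scene"):
    p,w=cloud(n)
    q=near(w,(472,65),115,17,40); q=q[np.abs((q[:,0]-473)-0.14*(q[:,1]-63))<40]
    print(n,"bar",rect(q[:,:2]),len(q),q.mean(0))
    a=np.radians(5.5); ux=np.array([np.cos(a),np.sin(a)]);uy=np.array([-np.sin(a),np.cos(a)])
    for nm,c,z0,z1 in[("deep",(615,31),3,13),("shal",(624,-65),46,54)]:
        q=near(w,c,45,z0,z1)[:,:2]-[619.5,-17]; X=q@ux;Y=q@uy
        print(nm,"x",np.percentile(X,[0,2,98,100]).round(1),"y",np.percentile(Y,[0,2,98,100]).round(1))
    q=near(w,(619,-17),140,20,150)[:,:2]-[619.5,-17]; q=q[(np.abs(q@ux)<60)]; print("rack",np.percentile(q@ux,[0,1,99,100]).round(1),np.percentile(q@uy,[0,1,99,100]).round(1))
    for s in(1,-1):
        q=near(w,np.array([619.5,-17])+s*88.5*uy,32,112,122); Q=q[:,:2]-[619.5,-17]; k=np.abs(s*(Q@uy)-88)<5; X=Q[k]@ux; print("cheeks",s,np.sort(X).round(1)[::max(1,len(X)//12)])
print(r.grasp_offset); go(502.5,-258.5,160,5.5)
E
```

```text
top bar [473.2  60.7 196.6  22.5  82.6] 990 [472.57733826  59.61384027  26.48373253]
deep x [-44.7 -30.2  34.9  36.4] y [ 3.6  7.  82.4 84.3]
shal x [-42.8 -34.5  34.9  39.5] y [-85.3 -82.8 -13.6  -9.8]
rack [-43.2 -42.5  41.1  42.8] [-109.8 -107.2  107.4  109.7]
cheeks 1 [-20.5 -20.1 -17.1 -17.   16.7  17.   17.7  18.2  18.8  19.5  19.7  20.8
  22.8]
cheeks -1 [-23.8 -22.8 -19.4 -18.3  16.3  17.1  17.5  17.9  18.3  18.8  19.5  20.9
  22.3]
scene bar [474.5  61.6 194.   25.4  82.9] 789 [476.51062837  66.27194668  24.39724224]
deep x [-37.9 -36.2  42.7  44.7] y [11.5 12.3 72.2 74.6]
shal x [-42.9 -36.4  39.8  43.2] y [-87.  -83.4 -10.4  -8.1]
rack [-43.9 -40.8  43.1  44.1] [-110.1 -106.8  110.1  110.8]
cheeks 1 [-24.7 -22.1 -21.8 -21.  -20.5 -20.4 -19.9 -19.5 -18.7 -18.4 -17.3 -16.6
  21.9  23.1  24.3  25.1]
cheeks -1 [-24.6 -21.8 -21.5 -21.  -20.6 -20.  -19.9 -19.1 -18.9 -18.6 -16.6  21.3
  22.1  23.6]
18.700000000000003
t 1.1 tcp [ 211.3 -561.6  231.3] rot [-180.    -0.   -69.4] gap 85.3 F [-0.  -0.4 -0.6]
shift now-axes [-181.2 -379.3   71.3] turn -74.9 after-turn axes [ 318.9 -273.8   71.3]
```

```bash
python3 -m pendant '[[1,0,0,0,-8.3],[1,0,0,0,-8.3],[1,0,0,0,-8.3],[1,0,0,0,-8.3],[1,0,0,0,-8.3],[1,0,0,0,-8.3],[1,0,0,0,-8.3],[1,0,0,0,-8.3],[1,0,0,0,-8.3],[1,0,0,0,-0.2]]' 30
python3 -m pendant '[[1,32,-27,7,0],[1,32,-27,7,0],[1,32,-27,7,0],[1,32,-27,7,0],[1,32,-27,7,0],[1,32,-27,7,0],[1,32,-27,7,0],[1,32,-27,7,0],[1,32,-27,7,0],[1,31,-30,8,0]]'
python3 -m pendant '[[1,0,0,0,0],[1,0,0,0,0]]'
python3 -c "
from h import *
go(502.5,-258.5,49,5.5)"
```

```text
time: 2.1
tool_pos: [211.3, -561.6, 231.3]
tcp_rot: [-180.0, 0.0, 5.7]
ft_force: [0.6, -0.0, -0.5]
finger_gap: 85.7
time: 3.1
tool_pos: [503.8, -258.1, 160.4]
tcp_rot: [180.0, -0.0, 5.2]
ft_force: [-0.0, -0.7, -0.9]
finger_gap: 85.8
time: 3.3
tool_pos: [502.9, -258.3, 160.0]
tcp_rot: [-180.0, 0.0, 5.5]
ft_force: [0.5, 0.1, 0.2]
finger_gap: 85.3
t 3.3 tcp [ 502.9 -258.3  160. ] rot [-180.     0.     5.5] gap 85.3 F [0.5 0.1 0.2]
shift now-axes [ -0.3   0.2 111. ] turn -0.0 after-turn axes [ -0.4   0.2 111. ]
```

```bash
python3 -m pendant '[[1,0,0,30,0],[1,0,0,30,0],[1,0,0,25,0],[1,0,0,16,0],[1,0,0,10,0],[1,0,0,0,0],[0.4,0,0,0,0],[0.4,0,0,0,0],[0.4,0,0,0,0],[0.4,0,0,0,0]]' 40
python3 -m pendant '[[0.4,0,0,0,0],[0.4,0,0,0,0],[0.4,0,0,0,0]]'
python3 -m pendant '[[0.4,0,0,-20,0],[0.4,0,0,-30,0],[0.4,0,0,-40,0],[0.4,0,0,-30,0],[0.4,0,0,0,0]]'
python3 -c "
from h import *
p,d=optics.snapshot('scene'); cv2.imwrite('pics/g1.png',cv2.resize(p[50:250,120:360],None,fx=3,fy=3))
p,w=cloud('top'); q=near(w,(502,-258),55,150,300); print(q.mean(0),len(q))
go(614.9,30.8,175,5.5)"
```

```text
time: 4.3
tool_pos: [503.5, -260.0, 51.1]
tcp_rot: [179.9, -0.1, 5.5]
ft_force: [-2.1, -0.9, 6.1]
finger_gap: 59.5
time: 4.6
tool_pos: [503.5, -260.0, 51.2]
tcp_rot: [179.9, -0.1, 5.5]
ft_force: [-1.3, 0.7, 6.5]
finger_gap: 59.4
time: 5.1
tool_pos: [505.7, -261.0, 176.0]
tcp_rot: [179.6, -0.5, 5.5]
ft_force: [1.3, 0.6, -0.9]
finger_gap: 59.6
[ 520.85233211 -242.98762506  210.71780207] 641
t 5.2 tcp [ 503.2 -259.5  170.4] rot [ 1.799e+02 -1.000e-01  5.500e+00] gap 59.7 F [-0.4 -0.4 -1.9]
shift now-axes [ 139.1 -278.2   -4.7] turn 0.0 after-turn axes [ 139.  -278.2   -4.6]
```

View pics/g1.png

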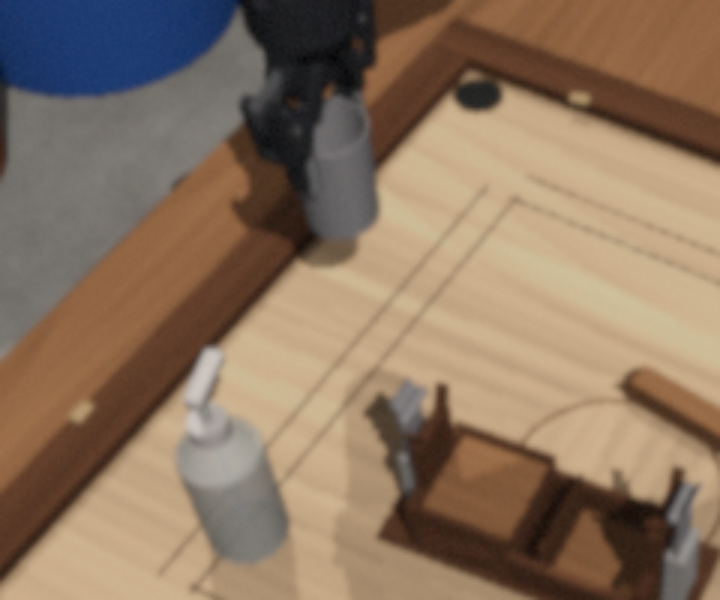

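```bash
python3 -c "
from h import *
s=r.sense()['tool_pos']
for n in('scene','top'):
  p,w=cloud(n)
  for z in range(100,230,10):
    q=near(w,(503,-259),60,z,z+10)
    if len(q)>8: print(n,z,len(q),'x',np.percentile(q[:,0],[1,99]).round(),'y',np.percentile(q[:,1],[1,99]).round())
"
```

```text
scene 120 70 x [491. 531.] y [-274. -230.]
scene 130 77 x [493. 533.] y [-269. -230.]
scene 140 74 x [485. 532.] y [-270. -229.]
scene 150 94 x [479. 533.] y [-283. -229.]
scene 160 118 x [475. 533.] y [-284. -228.]
scene 170 118 x [475. 540.] y [-284. -229.]
scene 180 153 x [474. 547.] y [-287. -228.]
scene 190 150 x [474. 550.] y [-288. -228.]
scene 200 156 x [464. 548.] y [-286. -227.]
scene 210 55 x [457. 547.] y [-273. -242.]
scene 220 85 x [446. 561.] y [-265. -240.]
top 110 19 x [476. 520.] y [-282. -237.]
top 120 265 x [476. 526.] y [-281. -230.]
top 130 56 x [473. 528.] y [-277. -230.]
top 140 52 x [473. 528.] y [-271. -229.]
top 150 53 x [474. 529.] y [-267. -229.]
top 160 49 x [473. 529.] y [-265. -228.]
top 170 52 x [474. 531.] y [-261. -228.]
top 180 66 x [475. 544.] y [-259. -228.]
top 190 59 x [476. 543.] y [-252. -227.]
top 200 84 x [477. 537.] y [-249. -227.]
top 210 12 x [479. 546.] y [-247. -234.]
top 220 94 x [534. 557.] y [-262. -240.]
```

Glass held upright and centred (its axis is within 2 mm of the TCP), with the base 51 mm below the TCP. I'll carry it high over the clips.

```bash
python3 -m pendant '[[0.4,0,0,-30,0],[0.4,0,0,-20,0],[0.4,20,-40,0,0],[0.4,20,-40,0,0],[0.4,20,-40,0,0],[0.4,20,-40,0,0],[0.4,20,-40,0,0],[0.4,20,-40,0,0],[0.4,19,-36,0,0],[0.4,0,0,0,0]]'
python3 -m pendant '[[0.4,0,0,0,0],[0.4,0,0,0,0]]'
python3 -c "
from h import *
p,w=cloud('scene')
for z in range(165,215,10):
    q=near(w,(615,29),60,z,z+10)
    if len(q)>8: print(z,len(q),'x',np.percentile(q[:,0],[1,99]).round(),'y',np.percentile(q[:,1],[1,99]).round())
go(615.1,29.3,59,5.5)"
```

```text
time: 6.3
tool_pos: [614.3, 34.1, 216.7]
tcp_rot: [-179.9, 0.2, 5.8]
ft_force: [-0.2, -0.4, -1.7]
finger_gap: 59.7
time: 6.5
tool_pos: [613.6, 28.3, 217.8]
tcp_rot: [180.0, 0.1, 5.5]
ft_force: [-0.6, -0.8, -1.2]
finger_gap: 59.5
165 63 x [604. 640.] y [13. 57.]
175 95 x [586. 641.] y [ 8. 57.]
185 107 x [585. 642.] y [10. 58.]
195 120 x [585. 642.] y [ 6. 58.]
205 106 x [585. 643.] y [ 7. 59.]
t 6.55 tcp [613.7  27.9 218.2] rot [1.8e+02 1.0e-01 5.5e+00] gap 59.6 F [-0.  -0.5 -0.8]
shift now-axes [  1.9  -1.3 159.2] turn -0.0 after-turn axes [  1.5  -1.3 159.2]
```

```bash
python3 -m pendant '[[0.4,1.5,-1.3,30,0],[0.4,0,0,30,0],[0.4,0,0,30,0],[0.4,0,0,25,0],[0.4,0,0,15,0],[0.4,0,0,10,0],[0.4,0,0,8,0],[0.4,0,0,4,0],[0.4,0,0,0,0],[0.4,0,0,0,0]]'
python3 -m pendant '[[0.4,0,0,2,0],[0.4,0,0,2,0],[0.4,0,0,0,0]]'
```

```text
time: 7.55
tool_pos: [616.5, 30.3, 68.3]
tcp_rot: [180.0, -0.1, 5.5]
ft_force: [0.6, -0.1, -1.5]
finger_gap: 59.6
time: 7.85
tool_pos: [615.7, 30.4, 63.2]
tcp_rot: [-180.0, 0.0, 5.5]
ft_force: [0.3, -0.1, -1.0]
finger_gap: 59.5
```

```bash
python3 -m pendant '[[0.4,0,0,1.5,0],[0.4,0,0,1.5,0],[0.4,0,0,0,0],[0.4,0,0,0,0]]'
```

```text
time: 8.25
tool_pos: [615.7, 30.3, 60.2]
tcp_rot: [-180.0, 0.0, 5.5]
ft_force: [0.1, -0.2, -1.2]
finger_gap: 59.9
```

```bash
python3 -m pendant '[[0.4,0,0,1,0],[0.4,0,0,0.7,0],[0.4,0,0,0,0]]'
python3 -m pendant '[[0.8,0,0,0,0],[0.95,0,0,0,0],[1,0,0,0,0],[1,0,0,0,0],[1,0,0,0,0]]'
python3 -m pendant '[[1,0,0,-10,0],[1,0,0,-20,0],[1,0,0,-40,0],[1,0,0,-40,0],[1,0,0,-20,0],[1,0,0,0,0]]'
python3 -c "
from h import *
go(552.6,250,130,5.5)"
```

```text
time: 8.55
tool_pos: [616.0, 30.3, 59.2]
tcp_rot: [180.0, -0.0, 5.5]
ft_force: [-2.5, -0.9, 4.5]
finger_gap: 59.5
time: 9.05
tool_pos: [615.7, 30.3, 58.5]
tcp_rot: [-180.0, 0.0, 5.5]
ft_force: [-1.1, 0.1, -0.4]
finger_gap: 85.4
time: 9.65
tool_pos: [618.6, 30.3, 194.7]
tcp_rot: [179.9, -0.5, 5.5]
ft_force: [1.3, -1.1, 0.7]
finger_gap: 85.2
t 9.65 tcp [618.6  30.3 194.7] rot [179.9  -0.5   5.5] gap 85.2 F [ 1.3 -1.1  0.7]
shift now-axes [ -45.1 -225.1   64. ] turn 0.0 after-turn axes [ -44.6 -225.    64.7]
```

```bash
python3 -m pendant '[[1,-7,-38,0,0],[1,-7,-38,0,0],[1,-7,-38,0,0],[1,-7,-38,15,0],[1,-7,-37,23,0],[1,-7,-36,20,0],[1,0,0,0,0],[1,0,0,0,0]]'
python3 -c "
from h import *
p,w=cloud('scene'); q=near(w,(552,250),50,36,60); print('tin',rect(q[:,:2]))
q=near(w,(615.5,30),50,85,110);print('glass rim',rect(q[:,:2]),np.percentile(q[:,2],[5,50,95]))
go(552.6,250,7,5.5)"
```

```text
time: 10.45
tool_pos: [551.0, 250.6, 129.1]
tcp_rot: [179.9, 0.2, 5.6]
ft_force: [-0.4, -0.6, -0.6]
finger_gap: 85.8
tin [556.2 249.9  60.3  54.3  85.1]
glass rim [613.   38.1  75.3  62.1 -72.3] [ 86.10550698  94.09230736 104.87813145]
t 10.5 tcp [552.1 250.  130.3] rot [180.    0.    5.6] gap 85.2 F [-0.1 -1.4 -0.3]
shift now-axes [ 6.000e-01 -1.000e-01  1.233e+02] turn 0.1 after-turn axes [  0.5   0.  123.3]
```

```bash
python3 -m pendant '[[1,0.5,0,40,0],[1,0,0,30,0],[1,0,0,25,0],[1,0,0,15,0],[1,0,0,8,0],[1,0,0,4,0],[1,0,0,0,0],[1,0,0,0,0],[0.4,0,0,0,0],[0.4,0,0,0,0]]' 40
python3 -m pendant '[[0.4,0,0,0,0],[0.4,0,0,0,0],[0.4,0,0,0,0],[0.4,0,0,0,0]]'
```

```text
time: 11.5
tool_pos: [553.5, 250.6, 9.7]
tcp_rot: [-180.0, -0.1, 5.5]
ft_force: [-2.8, -1.8, 15.2]
finger_gap: 59.6
time: 11.9
tool_pos: [553.7, 250.6, 9.8]
tcp_rot: [-180.0, -0.1, 5.5]
ft_force: [0.3, -0.2, 6.0]
finger_gap: 59.5
```

```bash
python3 -m pendant '[[0.4,0,0,-20,0],[0.4,0,0,-40,0],[0.4,0,0,-45,0],[0.4,0,0,-45,0],[0.4,0,0,-30,0],[0.4,0,0,0,0]]'
python3 -m pendant '[[0.4,5,40,0,0],[0.4,5,40,0,0],[0.4,5,40,0,0],[0.4,5,40,0,0],[0.4,5,40,0,0],[0.4,5,40,0,0],[0.4,5,40,0,0],[0.4,5,38.6,0,0],[0.4,0,0,0,0],[0.4,0,0,0,0]]'
python3 -c "
from h import *
p,w=cloud('scene')
for z in range(150,230,10):
    q=near(w,(624,-63),60,z,z+10)
    if len(q)>8: print(z,len(q),'x',np.percentile(q[:,0],[1,99]).round(),'y',np.percentile(q[:,1],[1,99]).round())
q=near(w,(615.5,30),50,70,110);print('glass',rect(q[:,:2]));q=q[q[:,2]>90];print('glass rim',rect(q[:,:2]),np.percentile(q[:,2],[5,50,95]))
go(623.9,-62.8,63,5.5)
cv2.imwrite('pics/t1.png',cv2.resize(p[100:300,180:420],None,fx=3,fy=3))"
```

```text
time: 12.5
tool_pos: [555.8, 251.4, 195.2]
tcp_rot: [-179.9, -0.5, 5.5]
ft_force: [0.7, 0.6, -1.5]
finger_gap: 59.6
time: 13.5
tool_pos: [622.4, -63.8, 186.8]
tcp_rot: [-179.9, 0.1, 5.4]
ft_force: [-0.7, 0.6, -2.0]
finger_gap: 59.6
170 27 x [618. 654.] y [-67. -34.]
180 63 x [615. 654.] y [-55. -33.]
190 70 x [614. 664.] y [-58. -33.]
200 104 x [608. 667.] y [-66. -33.]
210 140 x [588. 668.] y [-72. -34.]
220 337 x [588. 663.] y [-83. -35.]
glass [613.4  38.8  77.4  62.2 -74.9]
glass rim [614.4  38.1  75.2  61.3 -80.6] [ 90.69695325  95.36596824 104.91735544]
t 13.55 tcp [622.5 -62.7 187. ] rot [-1.799e+02  1.000e-01  5.500e+00] gap 60.1 F [-0.5  0.7 -1.6]
shift now-axes [  1.7   0.4 124. ] turn -0.0 after-turn axes [  1.4   0.2 124. ]
```

View pics/t1.png

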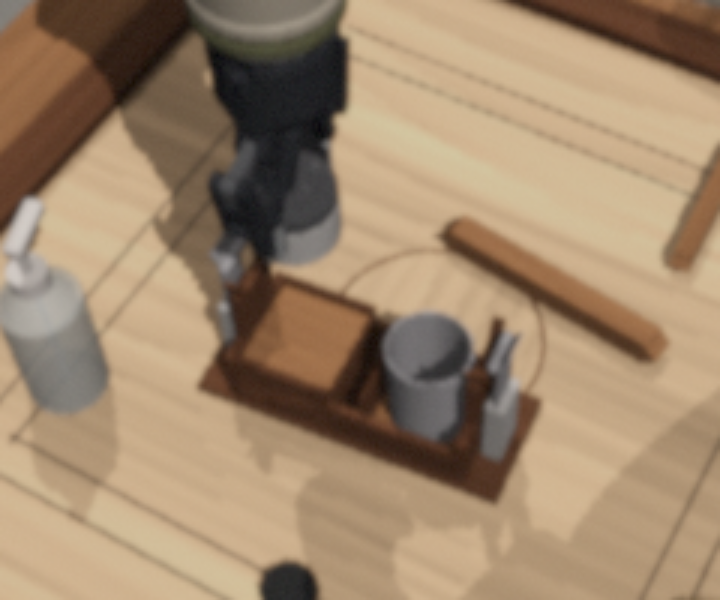

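The picture shows the glass upright in the deep bay at crop (428,375) and the tin held level at (305,215). I'll lower the tin now.

```bash
python3 -m pendant '[[0.4,1.4,0.2,30,0],[0.4,0,0,30,0],[0.4,0,0,25,0],[0.4,0,0,18,0],[0.4,0,0,10,0],[0.4,0,0,5,0],[0.4,0,0,2,0],[0.4,0,0,0,0],[0.4,0,0,0,0]]'
python3 -m pendant '[[0.4,0,0,1.5,0],[0.4,0,0,1.5,0],[0.4,0,0,0,0]]'
```

```text
time: 14.45
tool_pos: [625.5, -63.1, 69.9]
tcp_rot: [180.0, -0.1, 5.5]
ft_force: [-0.2, 0.4, -1.4]
finger_gap: 59.5
time: 14.75
tool_pos: [624.6, -63.1, 65.5]
tcp_rot: [-180.0, 0.0, 5.5]
ft_force: [0.5, 0.1, -1.5]
finger_gap: 59.5
```

```bash
python3 -m pendant '[[0.4,0,0,1.5,0],[0.4,0,0,1.5,0],[0.4,0,0,0.5,0],[0.4,0,0,0,0]]'
python3 -m pendant '[[0.4,0,0,0.5,0],[0.4,0,0,0.5,0],[0.4,0,0,0,0]]'
```

```text
time: 15.15
tool_pos: [624.5, -63.0, 61.9]
tcp_rot: [-180.0, 0.0, 5.5]
ft_force: [-0.4, 0.0, -1.4]
finger_gap: 59.7
time: 15.45
tool_pos: [624.6, -63.0, 61.0]
tcp_rot: [-180.0, 0.0, 5.5]
ft_force: [0.1, -0.2, -1.7]
finger_gap: 59.7
```

```bash
python3 -m pendant '[[0.4,0,0,0.7,0],[0.4,0,0,0.5,0],[0.4,0,0,0,0]]'
python3 -m pendant '[[0.8,0,0,0,0],[0.95,0,0,0,0],[1,0,0,0,0],[1,0,0,0,0],[1,0,0,0,0]]'
python3 -m pendant '[[1,0,0,-10,0],[1,0,0,-20,0],[1,0,0,-40,0],[1,0,0,-40,0],[1,0,0,-20,0],[1,0,0,0,0],[1,0,0,0,0]]'
python3 -c "
from h import *
go(473.8,61,130,-7.3)"
```

```text
time: 15.75
tool_pos: [625.0, -63.1, 60.8]
tcp_rot: [180.0, -0.0, 5.5]
ft_force: [-3.2, 0.1, 5.1]
finger_gap: 59.9
time: 16.25
tool_pos: [624.6, -63.0, 59.8]
tcp_rot: [-180.0, 0.0, 5.5]
ft_force: [0.4, -0.4, 0.2]
finger_gap: 85.2
time: 16.95
tool_pos: [625.0, -63.1, 190.8]
tcp_rot: [180.0, -0.1, 5.5]
ft_force: [0.4, 0.2, -0.2]
finger_gap: 85.0
t 16.95 tcp [625.  -63.1 190.8] rot [ 1.8e+02 -1.0e-01  5.5e+00] gap 85.0 F [ 0.4  0.2 -0.2]
shift now-axes [-138.7 -138.1   60.5] turn 12.8 after-turn axes [-165.7 -103.9   60.8]
```

```bash
python3 -m pendant '[[1,0,0,0,6.4],[1,0,0,0,6.4],[1,-33,-21,0,0],[1,-33,-21,0,0],[1,-33,-21,10,0],[1,-33,-21,25,0],[1,-33.4,-20,25,0],[1,0,0,0,0],[1,0,0,0,0],[1,0,0,0,0]]'
python3 -c "
from h import *
for n in('scene','top'):
    p,w=cloud(n)
    q=near(w,(472,65),115,17,40); q=q[np.abs((q[:,0]-473)-0.14*(q[:,1]-63))<40]; print(n,'bar',rect(q[:,:2]),len(q))
    for c in((615.5,30),(624.5,-63)):
        q=near(w,c,45,86,108); q=q[(np.abs(q[:,1]-c[1])<33)]; print(rect(q[:,:2]),len(q),np.percentile(q[:,2],[5,50,95]).round(1))
go(473.8,61,4,-7.3)"
```

```text
time: 17.95
tool_pos: [474.7, 60.8, 130.3]
tcp_rot: [180.0, -0.1, -7.3]
ft_force: [-0.3, -1.0, 0.5]
finger_gap: 85.7
scene bar [474.6  62.  189.8  25.9  82.2] 771
[615.9  31.   62.   59.4  28.4] 210 [86.5 93.1 96.8]
[626.  -63.   61.6  59.8  17.3] 597 [90.2 95.  97.6]
top bar [462.  -24.6  25.6  22.4  87.4] 124
[633.   33.5  58.1  23.2 -82.9] 86 [87.2 94.8 99.1]
[ 6.242e+02 -6.330e+01  5.920e+01  5.790e+01 -3.000e-01] 729 [93.7 96.9 99.4]
t 18.05 tcp [475.4  60.5 131. ] rot [-1.8e+02 -1.0e-01 -7.3e+00] gap 85.5 F [ 0.3  0.5 -0.7]
shift now-axes [ -2.   -0.2 127. ] turn -0.0 after-turn axes [ -1.7  -0.3 127. ]
```

```bash
python3 -m pendant '[[0.6,-1.7,0.2,40,0],[0.6,0,0,30,0],[0.6,0,0,25,0],[0.6,0,0,18,0],[0.6,0,0,9,0],[0.6,0,0,4,0],[0.6,0,0,0,0],[0.6,0,0,0,0],[0.1,0,0,0,0],[0.1,0,0,0,0]]' 80
python3 -m pendant '[[0.1,0,0,0,0],[0.1,0,0,0,0],[0.1,0,0,0,0],[0.1,0,0,0,0],[0.1,0,0,0,0]]'
```

```text
time: 19.05
tool_pos: [472.8, 61.1, 4.8]
tcp_rot: [-180.0, -0.1, -7.3]
ft_force: [0.3, 0.4, -0.3]
finger_gap: 22.6
time: 19.55
tool_pos: [473.1, 61.2, 5.0]
tcp_rot: [-180.0, -0.1, -7.3]
ft_force: [-1.0, -0.2, 6.9]
finger_gap: 20.5
```

```bash
python3 -m pendant '[[0.1,0,0,-15,0],[0.1,0,0,-35,0],[0.1,0,0,-45,0],[0.1,0,0,-45,0],[0.1,0,0,-30,0],[0.1,0,0,-10,-6.4],[0.1,0,0,0,-6.4],[0.1,0,0,0,0],[0.1,0,0,0,0]]'
python3 -c "
from h import *
go(619.5,-17,185,5.5)"
```

```text
time: 20.45
tool_pos: [471.7, 61.1, 183.5]
tcp_rot: [-180.0, 0.0, 5.3]
ft_force: [-0.2, 0.2, 0.1]
finger_gap: 20.6
t 20.45 tcp [471.7  61.1 183.5] rot [-180.     0.     5.3] gap 20.6 F [-0.2  0.2  0.1]
shift now-axes [139.9  91.5  -1.6] turn -0.2 after-turn axes [139.6  91.9  -1.5]
```

```bash
python3 -m pendant '[[0.1,28,18.4,0,-0.2],[0.1,28,18.4,0,0],[0.1,28,18.4,0,0],[0.1,28,18.4,0,0],[0.1,27.5,18.3,0,0],[0.1,0,0,0,0],[0.1,0,0,0,0],[0.1,0,0,0,0]]'
python3 -c "
from h import *
s=r.sense()['tool_pos'];z=s[2]
a=np.radians(5.5); ux=np.array([np.cos(a),np.sin(a)]);uy=np.array([-np.sin(a),np.cos(a)]);C=np.array([619.5,-17])
for n in('scene','top'):
    p,w=cloud(n)
    q=near(w,s[:2],125,z-3,z+24); Q=q[:,:2]-s[:2]; k=(np.abs(Q@uy)>35)&(np.abs(Q@ux)<30); print(n,'bar',rect(q[k][:,:2]),k.sum(),'y rel tcp',np.percentile(Q[k]@uy,[0,1,99,100]).round(1),'x',np.percentile(Q[k]@ux,[1,99]).round(1),'z',np.percentile(q[k][:,2],[2,50,98]).round(1))
    for sg in(1,-1):
        t=q[k&(sg*(Q@uy)>0)]; print(sg,'z',np.percentile(t[:,2],[50,90,97]).round(1),'x',np.median((t[:,:2]-s[:2])@ux).round(1))
cv2.imwrite('pics/b1.png',cv2.resize(optics.snapshot('scene')[0][100:300,180:420],None,fx=3,fy=3))
go(619.5,-17,109,5.5)"
```

```text
time: 21.25
tool_pos: [619.1, -16.1, 183.3]
tcp_rot: [-180.0, 0.1, 5.7]
ft_force: [-0.0, 0.3, -0.7]
finger_gap: 20.3
scene bar [620.8 -16.6 200.6  25.9 -83.9] 981 y rel tcp [-101.   -97.1   98.3   99.6] x [-10.1  13.3] z [181.3 201.9 205.6]
1 z [201.8 204.8 205.6] x 7.6
-1 z [202.1 204.6 205.1] x 8.4
top bar [619.   -9.7 160.4  23.4 -84.4] 685 y rel tcp [-73.8 -71.8  83.2  86.6] x [-11.   11.1] z [183.7 204.8 207.1]
1 z [204.8 206.6 207. ] x -3.8
-1 z [204.9 206.6 207. ] x -2.5
t 21.4 tcp [619.4 -16.  184.2] rot [-180.    -0.     5.7] gap 20.5 F [ 1.  -0.6 -0.5]
shift now-axes [-0.   1.  75.2] turn 0.2 after-turn axes [-0.   1.  75.2]
```

View pics/b1.png

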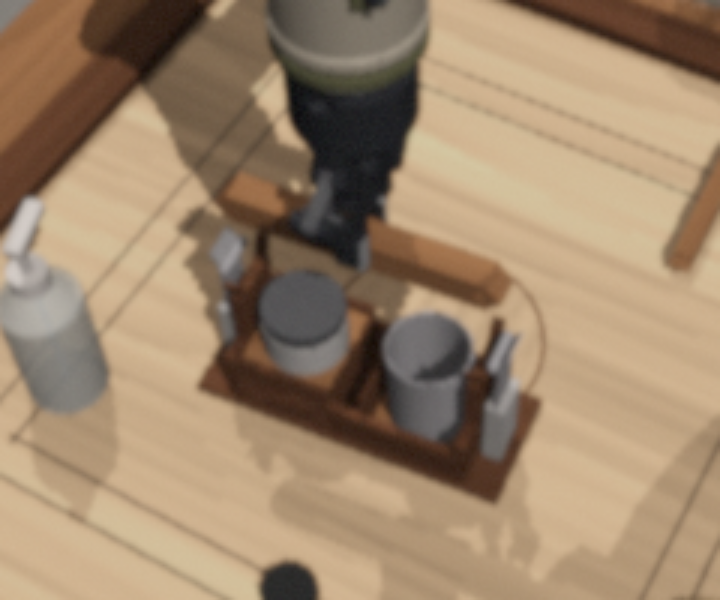

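The bar hangs level, centred over the rack; the tin and glass are both upright in their bays. I'll lower it to just above the clips and then press.

```bash
python3 -m pendant '[[0.1,0,1,15,0.2],[0.1,0,0,15,0],[0.1,0,0,10,0],[0.1,0,0,6,0],[0.1,0,0,0,0],[0.1,0,0,0,0],[0.1,0,0,0,0]]' 100
python3 -c "
from h import *
go(619.5,-17,109,5.5)"
```

```text
time: 22.1
tool_pos: [620.6, -17.6, 138.7]
tcp_rot: [180.0, -0.1, 5.5]
ft_force: [0.4, -0.8, -1.4]
finger_gap: 20.2
t 22.1 tcp [620.6 -17.6 138.7] rot [ 1.8e+02 -1.0e-01  5.5e+00] gap 20.2 F [ 0.4 -0.8 -1.4]
shift now-axes [-1.1 -0.7 29.7] turn 0.0 after-turn axes [-1.1 -0.7 29.7]
```

```bash
python3 -m pendant '[[0.1,0,-0.5,3,0],[0.1,0,0,3,0],[0.1,0,0,2,0],[0.1,0,0,2,0],[0.1,0,0,0,0],[0.1,0,0,0,0]]'
python3 -m pendant '[[0.1,0,0,2,0],[0.1,0,0,2,0],[0.1,0,0,2,0],[0.1,0,0,0,0]]'
```

```text
time: 22.7
tool_pos: [620.0, -17.0, 127.8]
tcp_rot: [-180.0, 0.0, 5.5]
ft_force: [0.0, -0.7, -1.1]
finger_gap: 19.7
time: 23.1
tool_pos: [619.9, -16.9, 121.6]
tcp_rot: [-180.0, 0.0, 5.5]
ft_force: [-0.2, 1.2, 0.2]
finger_gap: 19.7
```

```bash
python3 -m pendant '[[0.1,0,0,2,0],[0.1,0,0,2,0],[0.1,0,0,0,0]]'
python3 -m pendant '[[0.1,0,0,2,0],[0.1,0,0,2,0],[0.1,0,0,0,0]]'
python3 -m pendant '[[0.1,0,0,1.5,0],[0.1,0,0,1,0],[0.1,0,0,0,0]]'
```

```text
time: 23.4
tool_pos: [621.2, -17.1, 119.2]
tcp_rot: [180.0, -0.2, 5.5]
ft_force: [1.1, 0.5, 4.8]
finger_gap: 20.1
time: 23.7
tool_pos: [620.6, -17.0, 114.4]
tcp_rot: [180.0, -0.1, 5.5]
ft_force: [1.3, 0.2, -0.0]
finger_gap: 19.8
time: 24.0
tool_pos: [619.0, -16.9, 109.9]
tcp_rot: [-180.0, 0.1, 5.5]
ft_force: [0.2, 0.8, -7.0]
finger_gap: 20.0
```

```bash
python3 -m pendant '[[0.1,0,0,0.7,0],[0.1,0,0,0.7,0],[0.1,0,0,0,0],[0.1,0,0,0,0]]'
python3 -m pendant '[[0.1,0,0,0.7,0],[0.1,0,0,0.7,0],[0.1,0,0,0,0]]'
```

```text
time: 24.4
tool_pos: [619.6, -17.0, 109.4]
tcp_rot: [-180.0, 0.1, 5.5]
ft_force: [-0.6, 0.6, -7.2]
finger_gap: 19.7
time: 24.7
tool_pos: [620.1, -17.0, 109.1]
tcp_rot: [180.0, -0.0, 5.5]
ft_force: [-3.3, 0.2, -1.0]
finger_gap: 20.0
```

```bash
python3 -m pendant '[[0.1,0,0,1,0],[0.1,0,0,1,0],[0.1,0,0,0,0]]'
python3 -m pendant '[[0.5,0,0,0,0],[0.5,0,0,0,0],[0.6,0,0,0,0],[0.6,0,0,0,0],[0.6,0,0,-10,0],[0.6,0,0,-20,0],[0.6,0,0,-40,0],[0.6,0,0,-40,0],[0.6,0,0,-40,0],[0.6,0,0,0,0]]'
python3 -m pendant '[[0.6,-40,0,-20,0],[0.6,-40,0,-20,0],[0.6,-40,0,0,0],[0.6,-40,0,0,0],[0.6,0,0,0,0],[0.6,0,0,0,0]]'
python3 -c "
from h import *
a=np.radians(5.5); ux=np.array([np.cos(a),np.sin(a)]);uy=np.array([-np.sin(a),np.cos(a)]);C=np.array([619.5,-17])
for n in('scene','top'):
    p,w=cloud(n); q=near(w,C,120,60,145); X=(q[:,:2]-C)@ux;Y=(q[:,:2]-C)@uy
    for y0 in range(-110,111,10):
        k=(abs(X)<7)&(abs(Y-y0)<4); print(y0,np.median(q[k][:,2]).round(1) if k.any() else '.',end='; ')
    k=(abs(Y)<70)&(q[:,2]>120); print(n,rect(q[k][:,:2]),np.median(q[k][:,2]))
    for c in((615.5,30),(624.5,-63)):
        t=near(w,c,45,86,108); t=t[(np.abs(t[:,1]-c[1])<33)]; print(rect(t[:,:2]))
    if n=='scene': cv2.imwrite('pics/f1.png',cv2.resize(p[130:290,200:400],None,fx=4,fy=3.75))
go(619.5,-17,109,5.5)"
```

```text
time: 25.0
tool_pos: [620.4, -17.0, 109.1]
tcp_rot: [180.0, -0.1, 5.5]
ft_force: [-10.4, 1.1, 13.1]
finger_gap: 19.8
time: 26.0
tool_pos: [623.4, -17.4, 265.8]
tcp_rot: [179.8, -0.7, 5.5]
ft_force: [1.2, 0.7, 0.3]
finger_gap: 51.2
time: 26.6
tool_pos: [460.5, -32.5, 297.4]
tcp_rot: [180.0, -0.1, 5.5]
ft_force: [0.1, 0.4, 0.3]
finger_gap: 51.3
-110 130.8; -100 124.8; -90 129.0; -80 129.7; -70 129.5; -60 129.1; -50 129.4; -40 129.3; -30 129.5; -20 127.9; -10 129.4; 0 129.4; 10 129.6; 20 128.3; 30 129.1; 40 129.7; 50 129.9; 60 128.8; 70 129.6; 80 129.4; 90 123.2; 100 124.7; 110 72.5; scene [622.  -16.6 139.7  24.7 -84.5] 129.01727112564402
[634.1  30.1  63.9  24.1 -89. ]
[643.9 -61.1  63.8  29.  -81.4]
-110 .; -100 .; -90 .; -80 .; -70 .; -60 .; -50 .; -40 .; -30 .; -20 .; -10 .; 0 .; 10 .; 20 .; 30 .; 40 .; 50 .; 60 .; 70 .; 80 .; 90 .; 100 .; 110 .; top [0. 0. 0. 0. 0.] nan
[0. 0. 0. 0. 0.]
[0. 0. 0. 0. 0.]
t 26.7 tcp [461.5 -32.5 297.1] rot [ 1.8e+02 -1.0e-01  5.5e+00] gap 51.3 F [ 0.5  1.  -0.4]
shift now-axes [158.5  -0.3 188.3] turn 0.0 after-turn axes [158.7  -0.2 188.1]
  return _methods._mean(a, axis=axis, dtype=dtype,
  ret = ret.dtype.type(ret / rcount)
```

View pics/f1.png

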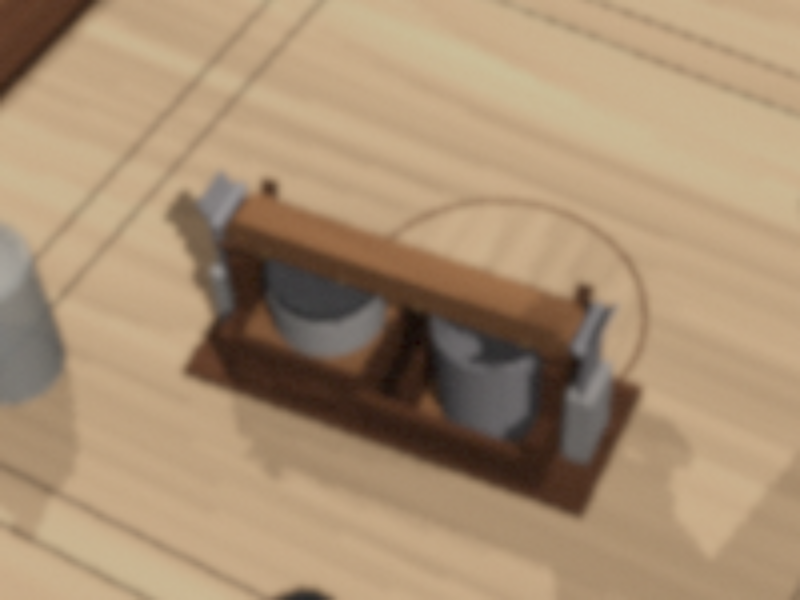

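The picture shows the bar level between the clips at crop (225,215) and (590,330). Its top measures 129–130 mm end to end (expected 130), and the glass and tin are upright beneath it.

```bash
python3 -c "
from bench import hand_in
print(hand_in())"
```

```text
the job is handed in; nothing more can be done
None
```

The rack is packed and the job was handed in at about 27 s, with no verdict reported. The glass is in the deep bay, the tin is on the raised floor, and the larger keeper bar is pressed down between both clips. I did not touch the bottle, coaster, striker or the smaller bar.

- **Bar seating:** the clips resisted at about 5 N as the bar went in, then pulled it down with about 7 N once past the ridges. I finished with a 13 N press against the posts. Afterwards the bar's top measured about 129.3 mm (one to two mm scatter) along its length against 130 mm expected, and both clips lay over its ends in the picture.
- **Glass and tin:** the tops measured about 96 mm before the bar went on, as expected, and both still stood upright under it afterwards.
- **Not checked:** the arm blocked the top camera at the end, so the final check rests on the scene camera alone. I also did not re-measure the bystanders.

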